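# Lock the dish carrier with a quarter-turn fastener

### The arm

A 6-joint arm with a two-finger parallel gripper is mounted at the origin on a cart in front of the work surface, level with it; the furniture and walls round the work are solid. World frame = base frame: x ahead of the robot, y to its left, z up, the work surface at z = 0. Lengths are in m, angles in rad, forces in N, time in s.
With the tool pointing down it reaches from about 0.25 to 0.85 m from the base axis. Payload 12.5 kg.
Tool frame: the origin (TCP) lies midway between the tips of the shut fingers; the grasp point (between the pads) lies 19 mm behind it; z points along the fingers, y is the direction in which the jaws open and shut (so a half turn about z gives the same grasp; the last joint's range is limited). The gripper opens to 93 mm and grips with 3 to 60 N. Pads are 15 mm wide; open, the fingers measure 128 mm over their backs; the gripper's body (75 mm by 188 mm) begins 65 mm behind the grasp point.
Start: joints at [1.239, 0.351, 1.652, -0, 1.139, -0.085], TCP at [0.134, 0.533, 0.219] pointing down, gripper open.
Joint ranges: [-2.75, 2.75], [-0.79, 2.1], [0.01, 2.65], [-1.57, 4.71], [0.07, 3.14], [-2.87, 2.87]. Speed limits (rad/s): [2.22, 2.22, 2.79, 3.14, 3.14, 3.14].

### API

Orientations are given as a rotation vector (axis times angle).
In Python, from workcell import env gives the robot as it stands.
- The arm moves only by the tool jog_arm, never from a script. Its argument "plan" is a list of rows, each a list of 4 numbers: the shift along the tool's x, y, z in m, then the turn about the tool's z in degrees. In form: [[tx, ty, tz, turn], ...]. A call has 1 to 12 rows; each row shifts and turns the commanded pose from where the row before left it, along the tool's axes as they then stand; what a row does not reach is not made up. A row lasts 1/12 s, in which the tool goes at most 41.7 mm and 7.16 degrees, less where a joint would pass 70% of its speed; a pose out of reach is approached as far as the arm can. A call is refused whole if a number of a shift passes 0.0417 or a number of a turn 7.16, either way. A call with a gripper value outside its range is refused whole. "hand" is the opening, from 0 (shut) to 1 (fully open), set as the call begins (left out, the last holds). The fingers move at their own pace and stop on an object; "newtons" is the grip in N (left out, the last holds). Time passes only in rows, so rows that do not move let the fingers close. It gives the time, the measured TCP pose, the force and the opening at its end, in the units of the state.
- env.observe(): the state, without advancing time (a new reading comes with each control period).
- env.snapshot(name): name is "side" or "top"; returns (picture, depth): 400x640x3 uint8, blue, green, red; 400x640 float32, m along the optical axis (not along the pixel's ray), 0 where there is no reading.
- env.camera_model(name): a dict with "K" (3x3 intrinsics, pixels), "T" (4x4, takes a point from camera to world coordinates). Camera axes: x right, y down, z forward; pixel columns grow to the right and rows downward; lengths in m; the calibration is good to about 2 mm. A picture is of the moment at which its call begins. camera_model takes no time and is no camera call.
- env.job_done(): hands the job in, once; it reports no verdict.
Trained networks look in the newest picture that a camera, given by its name, has taken for a name from the list of things; names that differ only in an ending like _2 or _b are one class to them, and where a whole thing is asked for, a point or a joint stands for the part that bears it (a point fixed in the world has none). Each returns a list of dicts, best first, with "p" (0 to 1); they miss things now and then, are a little off and sometimes report something else, mostly with a low value. They report only what shows in the picture. A call takes as long as a camera call. They do not tell look-alikes from the thing itself.
- env.look_for(camera, target): "at" ([column, row] in pixels, amid what is visible of it).
- env.mark_of(camera, target): "at" ([column, row] in pixels: a listed point, or the origin of a listed thing).
The state is a dict: "t": time; "joint_positions": joint angles; "qd": joint speeds; "joint_torque": joint torques, N m; "position": TCP position; "orientation": TCP orientation; "contact_force": force on the tool from outside, world axes, zero at the start; "ft_torque": the same for the moment, N m; "width": finger opening in m.
Only numpy, scipy, OpenCV 4.12 (cv2) and the standard library are available. Lean on these libraries where they do the work, as an engineer would, in place of code of your own. Each camera call takes 0.05 s, during which the arm holds its last target.

### The job

Lock down the dish carrier: of the three quarter-turn fasteners standing on the table, take the one whose foot passes the slot in the carrier and also holds under it. Drop it through the slot until its collar is fully home, flush in the round recess, then turn its handle a quarter turn so that it lies across the slot, and let go. Leave the other two fasteners standing and the dish in its seat.

Things in the scene. Friction and masses are not known exactly. Their poses are not given: they have to be found in the camera images.
- fastener_medium: The one that fits: steel pin, 54 mm tall, 150 g, standing on its foot. Origin: centre of the foot's underside; z up, x along foot and bar. Foot 30 (x) x 12 x 8 mm high; collar 36 mm diameter, 20 to 24 mm up; neck 13 mm diameter; black bar handle 84 (x) x 14 mm, 40 to 54 mm up. Ends alike. Seated, a light sideways push (a few N) near a bar end turns it, either way; it stays where left.
- fastener_small: Look-alike that is too small (its foot, 14 mm by 10 mm, would lift straight out again): 46 mm tall, collar 28 mm diameter, bar handle 62 mm by 12 mm from 34 to 46 mm up. Standing upright; origin under its foot, x along the bar.
- fastener_large: Look-alike that is too large (its foot, 42 mm by 20 mm, does not enter the slot): 62 mm tall, collar 48 mm diameter, bar handle 106 mm by 16 mm from 46 to 62 mm up. Standing upright; origin under its foot, x along the bar.
- carrier: Aluminium carrier block on a dark base, fixed to the table, 110 mm (x) by 230 mm (y), flat top 32 mm above the table; origin at the centre of its underside. Towards its -y end it has the slot, towards its +y end a round seat with the dish.
- slot (a point): Slot centre at the level of the carrier's top. A round recess, 41 mm diameter, is sunk 4 mm; in its floor the slot, 35 mm long (this frame's y) x 16 mm wide (x), through an 8 mm lip over a hollow 56 mm square, 15 mm high. The right fastener enters with its x along the slot; seated, its collar is flush with the top, its origin 24 mm below this point; locked, its x lies across the slot.
- dish: Covered petri dish, 90 mm diameter, 14 mm high, lying in the round seat of the carrier, 110 mm from the slot's centre; its top is 10 mm above the carrier's top. Origin at the centre of its underside.
There are look-alikes about, which are no part of the job. What is shaped like the fastener_small but pink is not meant.

How it is judged:
By the outcome, as a careful person would: the job done as asked, in the order asked, and still so for the second after the job is handed in, with the robot touching nothing.
It also fails if it takes over 51 s, if anything falls off the work surface, if the arm or the gripper's body presses on something with over 40 N, if the wrist force passes 120 N, or if a joint passes its speed limit or range.

## Working session

There is one attempt and no reset: what is moved stays moved. The work goes in short steps, Python scripts to look and compute and a tool call to move; the robot and the scene stay as the last step left them, time stands still between calls to the robot, and variables do not carry over. Pictures are saved under pics/ and viewed, and the job is handed in when it is done.

Besides the shell and the picture viewer there is one more tool, called after "Request:" in YAML: its name, and indented under it one key for each argument. jog_arm: Moves the arm, as the interface text tells. Its arguments: {"type":"object","properties":{"plan":{"type":"array","items":{"type":"array","items":{"type":"number"}}},"hand":{"type":"number"},"newtons":{"type":"number"}},"required":["plan"]}

```bash
ls; mkdir -p pics
python3 - <<'E'
from workcell import env
import cv2, numpy as np
o=env.observe(); print(o)
for n in("top","side"):
    im,d=env.snapshot(n); cv2.imwrite(f"pics/{n}0.png",im); np.save(f"pics/{n}0.npy",d)
    m=env.camera_model(n); print(n,m["K"],m["T"])
for t in("fastener_medium","fastener_small","fastener_large","slot","dish","carrier"):
    print(t,[(r["at"],r["p"]) for r in env.mark_of("top",t)])
print(env.observe()["t"])
E
```

```text
pics
{'t': 0.0, 'joint_positions': array([ 1.23940450e+00,  3.51213398e-01,  1.65240211e+00, -3.03023543e-05,
        1.13912372e+00, -8.46133298e-02]), 'qd': array([ 0.00013025, -0.0020615 , -0.00134415,  0.00121331,  0.00080244,
        0.00026814]), 'joint_torque': array([ 2.62293084e-03, -4.97336519e+01, -2.85256827e+01,  7.00232782e-02,
        2.57535948e-02, -1.42873168e-04]), 'position': array([0.13423319, 0.53301659, 0.2181223 ]), 'orientation': array([-3.86610206e-01, -3.11750145e+00,  1.77103459e-03]), 'contact_force': array([ 0.69747471, -0.57794231, -0.1215929 ]), 'ft_torque': array([-0.03514408, -0.0162963 , -0.03258579]), 'width': 0.0932237595740033}
top [[366.67753408   0.         318.80225171]
 [  0.         366.67753408 201.04339988]
 [  0.           0.           1.        ]] [[-0.01678226 -0.99521252  0.09628286  0.38144759]
 [-0.99948413  0.01406074 -0.02887511  0.03855066]
 [ 0.02738306 -0.09671778 -0.99493509  0.90096315]
 [ 0.          0.          0.          1.        ]]
side [[427.3682516    0.         317.16336969]
 [  0.         427.3682516  201.39236254]
 [  0.           0.           1.        ]] [[ 0.99948196  0.00249131  0.03208731  0.45217577]
 [-0.02682237 -0.48651712  0.87325921 -0.73968758]
 [ 0.01778659 -0.87366749 -0.48619826  0.47152642]
 [ 0.          0.          0.          1.        ]]
fastener_medium [([413.7, 197.6], 0.87)]
fastener_small [([358.6, 255.3], 0.72), ([374.6, 221.5], 0.5), ([337.9, 202.6], 0.48), ([375.8, 157.6], 0.15)]
fastener_large [([414.7, 197.7], 0.5)]
slot [([267.7, 165.1], 0.96)]
dish [([221.4, 177.4], 0.76)]
carrier [([244.9, 176.2], 0.66)]
0.4
```

View pics/top0.png

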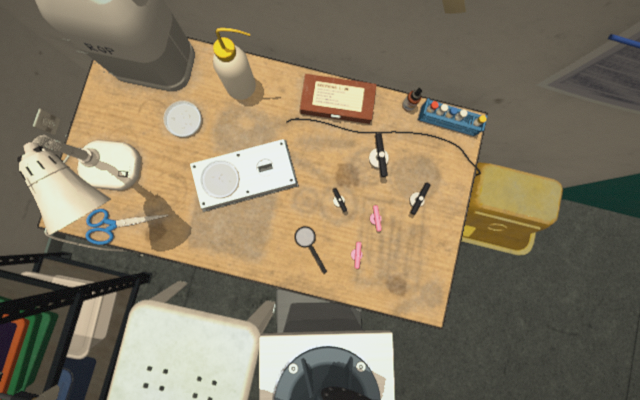

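View pics/side0.png

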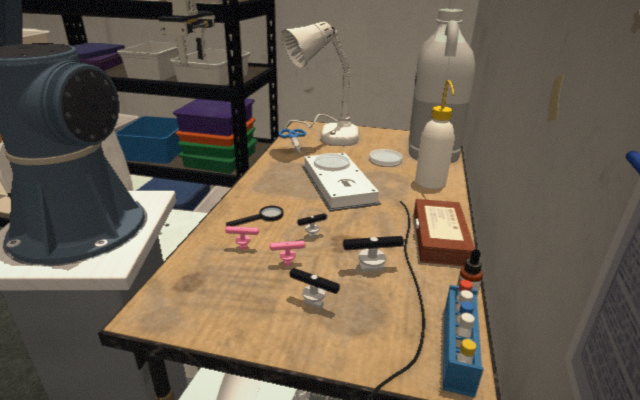

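Run:
```python
import cv2, numpy as np
a=cv2.imread("pics/top0.png"); 
A=cv2.resize(a[130:230,320:450],None,fx=6,fy=6,interpolation=cv2.INTER_CUBIC)[:600,:780]; cv2.imwrite("pics/z1.png",A)
B=cv2.resize(a[130:215,185:305],None,fx=6,fy=6,interpolation=cv2.INTER_CUBIC); cv2.imwrite("pics/z2.png",B)
s=cv2.imread("pics/side0.png")
C=cv2.resize(s[140:215,295:390],None,fx=8,fy=8,interpolation=cv2.INTER_CUBIC)
cv2.imwrite("pics/z3.png",C)
C=cv2.resize(s[200:315,220:410],None,fx=4,fy=4,interpolation=cv2.INTER_CUBIC)
cv2.imwrite("pics/z4.png",C)
d=np.load("pics/top0.npy"); print(d[200:360:20,20:320:30].round(2))
```

```text
[[1.35 0.56 0.58 0.89 0.9  0.9  0.87 0.87 0.9  0.9 ]
 [1.38 0.57 0.89 0.88 0.89 0.89 0.9  0.9  0.9  0.9 ]
 [1.4  1.54 1.64 0.88 0.89 0.89 0.89 0.89 0.89 0.89]
 [1.43 1.5  1.63 1.63 1.64 0.89 0.89 0.89 0.89 0.89]
 [1.11 1.35 1.47 1.35 1.53 1.63 1.63 1.64 0.88 0.89]
 [0.92 1.   1.13 1.45 1.62 1.62 1.62 1.63 1.63 1.54]
 [0.97 1.06 1.33 1.49 1.19 1.2  1.2  1.22 1.36 1.21]
 [0.96 1.11 1.32 1.49 0.   1.19 1.2  1.2  0.87 0.87]]
```

View pics/z1.png

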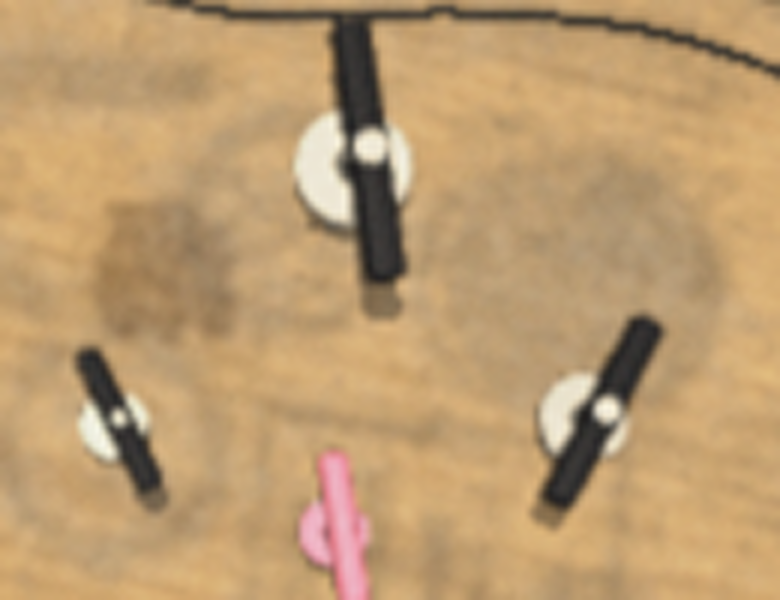

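View pics/z2.png

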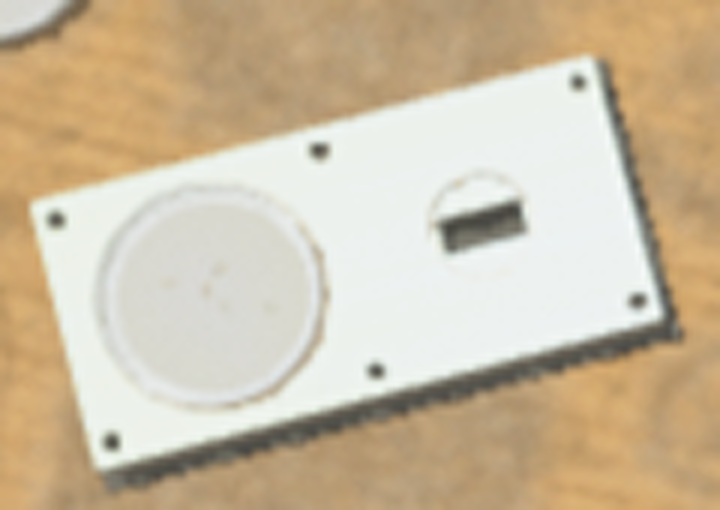

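View pics/z3.png

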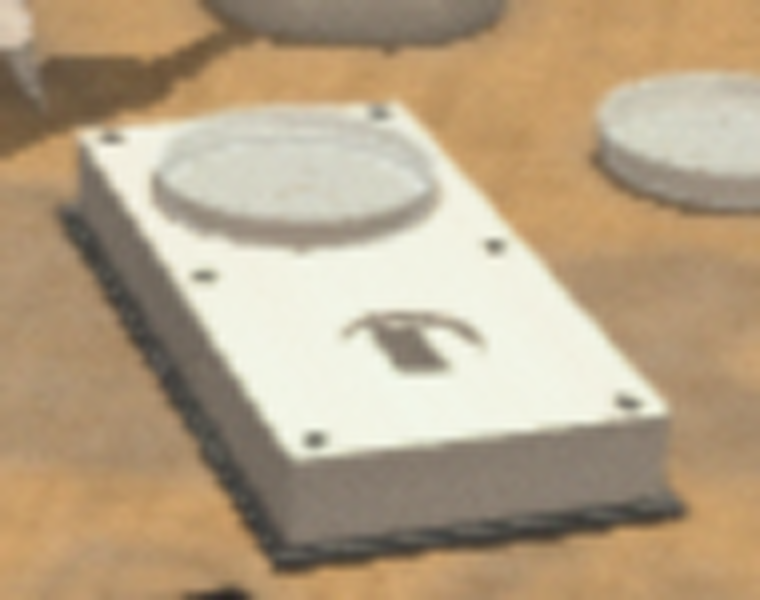

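View pics/z4.png

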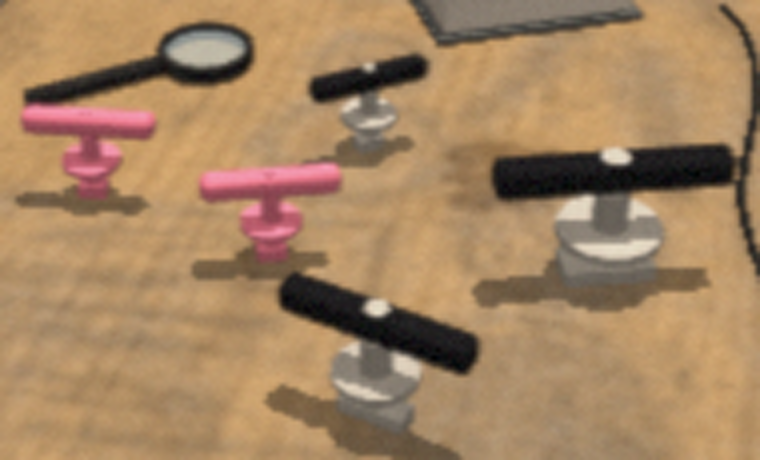

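```bash
cat > h.py <<'E'
from workcell import env
import cv2, numpy as np
CM={n:env.camera_model(n) for n in("top","side")}
def proj(n,P):
    K,T=np.array(CM[n]["K"]),np.array(CM[n]["T"]); P=np.atleast_2d(P)
    c=(P-T[:3,3])@T[:3,:3]; u=c@K.T; return u[:,:2]/u[:,2:]
def atz(n,uv,z):
    K,T=np.array(CM[n]["K"]),np.array(CM[n]["T"]); uv=np.atleast_2d(uv)
    r=np.c_[uv,np.ones(len(uv))]@np.linalg.inv(K).T@T[:3,:3].T
    return T[:3,3]+r*((z-T[2,3])/r[:,2])[:,None]
E
python3 - <<'E'
from h import *
from scipy.optimize import least_squares
im={n:cv2.imread(f"pics/{n}0.png") for n in CM}
# carrier corners: white seg, upsampled
roi={"top":(180,130,125,90),"side":(298,145,85,65)}
for n in CM:
    x,y,w,h=roi[n]; g=im[n][y:y+h,x:x+w]
    g=cv2.resize(g,None,fx=8,fy=8,interpolation=cv2.INTER_CUBIC)
    b=g[:,:,0]
    m=(b>(175 if n=="top" else 180)).astype(np.uint8)
    cs,_=cv2.findContours(m,cv2.RETR_EXTERNAL,cv2.CHAIN_APPROX_NONE)
    c=max(cs,key=cv2.contourArea); hl=cv2.convexHull(c)
    ap=cv2.approxPolyDP(hl,30,True)[:,0]
    uv=(ap+.5)/8-.5+[x,y]
    W=atz(n,uv,.032)
    print(n,uv.round(1).tolist(),W.round(4)[:,:2].tolist(),[round(np.linalg.norm(W[i]-W[i-1])*1e3,1) for i in range(len(W))])
    v=g.copy(); cv2.polylines(v,[ap[:,None]],True,(0,0,255),1); cv2.imwrite(f"pics/seg_{n}.png",cv2.resize(v,(720,500)))
# medium bar
for n,(x,y,w,h) in {"top":(395,170,45,55),"side":(285,260,60,40)}.items():
    g=cv2.resize(im[n][y:y+h,x:x+w],None,fx=8,fy=8,interpolation=cv2.INTER_CUBIC)
    m=(g.max(2)<75).astype(np.uint8)
    m=cv2.morphologyEx(m,cv2.MORPH_CLOSE,np.ones((25,25)))
    cs,_=cv2.findContours(m,cv2.RETR_EXTERNAL,cv2.CHAIN_APPROX_NONE)
    c=max(cs,key=cv2.contourArea); r=cv2.minAreaRect(c)
    bp=cv2.boxPoints(r); uv=(bp+.5)/8-.5+[x,y]; ctr=(np.array(r[0])+.5)/8-.5+[x,y]
    W=atz(n,uv,.047); print(n,ctr,np.array(r[1])/8,r[2],"ctr",atz(n,ctr,.047).round(4))
    # ends
    e=[(uv[i]+uv[i-1])/2 for i in range(4)]; e=sorted([(np.linalg.norm(uv[i]-uv[i-1]),i) for i in range(4)])[:2]
    E2=np.array([(uv[i]+uv[i-1])/2 for _,i in e]); We=atz(n,E2,.047); dv=We[1]-We[0]; print("ends",We.round(4)[:,:2].tolist(),np.linalg.norm(dv),np.degrees(np.arctan2(dv[1],dv[0])))
    # pin dot
    dot=cv2.inRange(g,(150,150,150),(255,255,255))
    hull=np.zeros_like(dot); cv2.fillPoly(hull,[np.int32(bp)],255)
    hull=cv2.erode(hull,np.ones((13,13)))
    M=cv2.moments(dot&hull,True); 
    if M["m00"]>0:
        p=(np.array([M["m10"],M["m01"]])/M["m00"]+.5)/8-.5+[x,y]; print("pin",p,atz(n,p,.054).round(4), M["m00"]/64)
E
```

```text
top [[283.3, 139.4], [294.4, 182.6], [200.3, 206.8], [190.2, 163.2]] [[0.6162, 0.0966], [0.5107, 0.0708], [0.4558, 0.293], [0.5605, 0.3184]] [np.float64(228.7), np.float64(108.6), np.float64(228.8), np.float64(107.7)]
side [[305.2, 156.4], [344.3, 152.8], [377.6, 190.7], [331.7, 196.6]] [[0.4564, 0.2903], [0.5608, 0.3164], [0.6171, 0.0994], [0.5132, 0.0714]] [np.float64(226.2), np.float64(107.5), np.float64(224.1), np.float64(107.6)]
top [415.84791183 205.60181046] [ 5.8546648  17.97777748] 25.820993423461914 ctr [[ 0.4501 -0.2147  0.047 ]]
ends [[0.4311, -0.2046], [0.4691, -0.2248]] 0.04300242439499823 -28.03339334904515
pin [419.86770833 199.00104167] [[ 0.4649 -0.2227  0.054 ]] 1.875
side [314.00156975 280.55806541] [51.84413147 10.72380829] 19.474214553833008 ctr [[ 0.4687 -0.2266  0.047 ]]
ends [[0.5048, -0.2467], [0.4306, -0.2055]] 0.08485641490219523 150.89009342186904
pin [313.53873967 276.85864325] [[ 0.4679 -0.2264  0.054 ]] 11.34375
```

Run:
```python
from h import *
im={n:cv2.imread(f"pics/{n}0.png") for n in CM}
for n,(x,y,w,h) in {"top":(395,170,45,55)}.items():
    g=cv2.resize(im[n][y:y+h,x:x+w],None,fx=8,fy=8,interpolation=cv2.INTER_CUBIC)
    m=(g.max(2)<80).astype(np.uint8)
    k,l,st,ce=cv2.connectedComponentsWithStats(m)
    m=np.isin(l,[i for i in range(1,k) if st[i,4]>150]).astype(np.uint8)
    P=np.argwhere(m)[:,::-1].astype(np.float32); r=cv2.minAreaRect(P); bp=cv2.boxPoints(r)
    v=g.copy(); v[m>0]=v[m>0]//2+np.array([0,0,120],np.uint8); cv2.polylines(v,[np.int32(bp)],True,(0,255,0)); cv2.imwrite("pics/bar.png",v)
    uv=(bp+.5)/8-.5+[x,y]; ctr=(np.array(r[0])+.5)/8-.5+[x,y]
    e=sorted([(np.linalg.norm(uv[i]-uv[i-1]),i) for i in range(4)])[:2]
    We=atz(n,[(uv[i]+uv[i-1])/2 for _,i in e],.047); dv=We[1]-We[0]
    print(ctr,atz(n,ctr,.047),np.linalg.norm(dv),np.degrees(np.arctan2(dv[1],dv[0])))
print("side slot",env.mark_of("side","slot")[0],"top",env.mark_of("top","slot")[0])
ps=atz("side",env.mark_of("side","slot")[0]["at"],.032);print(ps)
pt=atz("top",[[267.7,165.1],[264.2,166.4],[265.1,167.4]],.032); print(pt)
c=np.array([.5363,.1946]);a=np.radians(14.2);R=np.array([[np.cos(a),-np.sin(a)],[np.sin(a),np.cos(a)]])
for p in list(ps)+list(pt): print("local",((p[:2]-c)@R*1e3).round(1))
for n,s in(("top","pics/mt.png"),("side","pics/ms.png")):
    x,y,w,h={"top":(180,130,125,90),"side":(298,145,85,65)}[n]; f=6 if n=="top" else 9
    g=cv2.resize(im[n][y:y+h,x:x+w],None,fx=f,fy=f,interpolation=cv2.INTER_CUBIC)
    def dr(L,z,col):
        W=np.c_[c+np.array(L)/1e3@R.T,np.full(len(L),z)]; q=(proj(n,W)-[x,y]+.5)*f-.5; cv2.polylines(g,[np.int32(q.round())],True,col,1)
    dr([[-55,-115],[55,-115],[55,115],[-55,115]],.032,(0,0,255))
    t=np.linspace(0,2*np.pi,60)[:-1]
    for off in(-55,):
        dr(np.c_[20.5*np.cos(t),20.5*np.sin(t)+off],.032,(0,160,0)); dr([[-8,off-17.5],[8,off-17.5],[8,off+17.5],[-8,off+17.5]],.028,(255,0,0))
        dr(np.c_[45*np.cos(t),45*np.sin(t)+off+110],.042,(255,0,255))
    cv2.imwrite(s,g)
```

```text
[419.5637207  198.25393486] [[ 0.4673413  -0.22424532  0.047     ]] 0.08336947558768738 150.0705416727553
side slot {'at': [348.4, 180.1], 'p': 0.96} top {'at': [267.7, 165.1], 'p': 0.96}
[[0.55675304 0.15210918 0.032     ]]
[[0.55376704 0.13433035 0.032     ]
 [0.55070508 0.14269057 0.032     ]
 [0.54825319 0.14055042 0.032     ]]
local [  9.4 -46.2]
local [  2.1 -62.7]
local [  1.2 -53.9]
local [ -1.7 -55.3]
```

View pics/mt.png

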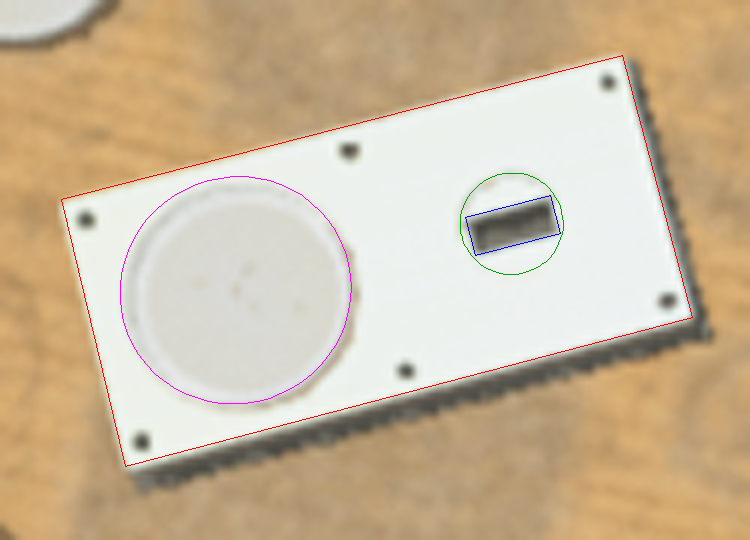

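View pics/ms.png

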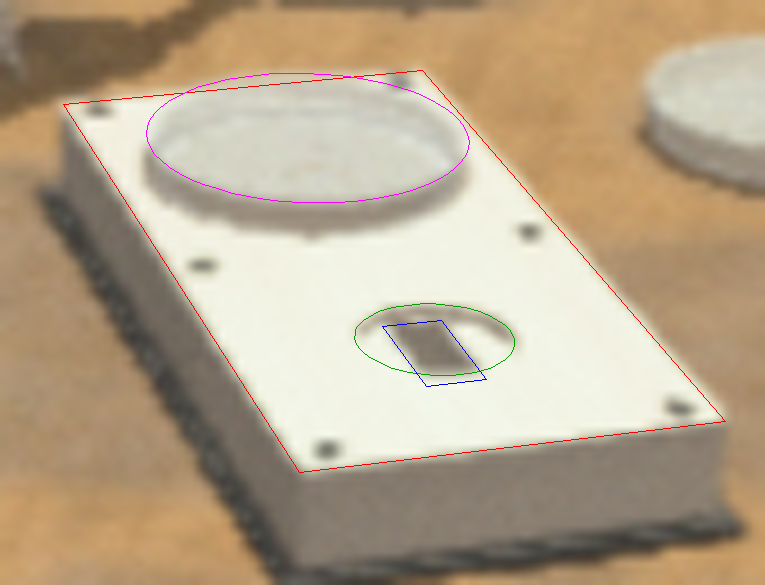

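View pics/bar.png

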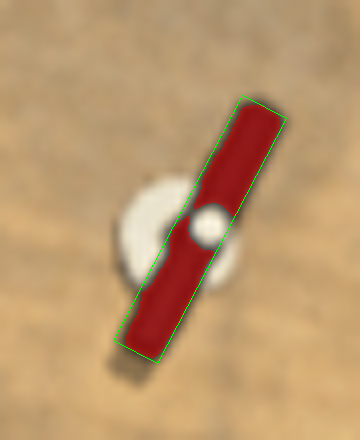

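Request:
jog_arm:
  plan:
    - [-0.0212, -0.0272, 0, 0]
    - [-0.0212, -0.0272, 0, 0]
    - [-0.0212, -0.0272, 0, 0]
    - [-0.0212, -0.0272, 0, 0]
    - [-0.0212, -0.0272, 0, 0]
    - [-0.0212, -0.0272, 0, 0]
    - [-0.0212, -0.0272, 0, 0]
    - [-0.0212, -0.0272, 0, 0]
    - [-0.0212, -0.0272, 0, 0]
    - [-0.0212, -0.0272, 0, 0]
    - [-0.0212, -0.0272, 0, 0]
    - [-0.0212, -0.0272, 0, 0]
  hand: 0.5

```text
t: 1.55
position: [0.3016, 0.1532, 0.2189]
orientation: [0.386, 3.117, 0.001]
contact_force: [0.4, 0.8, -0.0]
width: 0.0465
```

Request:
jog_arm:
  plan:
    - [-0.0212, -0.0272, 0, 0]
    - [-0.0212, -0.0272, 0, 0]
    - [-0.0212, -0.0272, 0, 0]
    - [-0.0212, -0.0272, 0, 0]
    - [-0.0212, -0.0272, 0, 0]
    - [-0.0212, -0.0272, 0, 0]
    - [-0.0212, -0.0272, 0, 0]
    - [-0.0212, -0.0272, 0, 0]
    - [-0.0212, -0.0272, 0, 0]
    - [-0.0212, -0.0272, 0, 0]
    - [-0.0212, -0.0272, 0, 0]
    - [-0.0212, -0.0272, 0, 0]

```text
t: 2.55
position: [0.4686, -0.2258, 0.2186]
orientation: [0.387, 3.118, 0.0]
contact_force: [0.3, 0.5, -0.4]
width: 0.0464
```

Request:
jog_arm:
  plan:
    - [0, 0, 0, 5.2]
    - [0, 0, 0, 5.2]
    - [0, 0, 0, 5.2]
    - [0, 0, 0, 0]

```text
t: 2.88
position: [0.4682, -0.2242, 0.2185]
orientation: [-0.813, -3.034, -0.0]
contact_force: [-0.2, -0.0, -0.2]
width: 0.0468
```

```bash
cat >> h.py <<'E'
from scipy.spatial.transform import Rotation as Ro
def st(tgt=None,jaw=None):
    o=env.observe(); R=Ro.from_rotvec(o["orientation"]).as_matrix()
    psi=np.degrees(np.arctan2(R[1,1],R[0,1])); print("t",round(o["t"],2),"pos",o["position"].round(4),"jaw",round(psi,2),"tilt",R[:,2].round(4),"F",o["contact_force"].round(1),"w",round(o["width"],4),"j",o["joint_positions"].round(2))
    if tgt is not None: print("shift tool",(R.T@(np.array(tgt)-o["position"])).round(4))
    if jaw is not None: print("turn",round((psi-jaw+90)%180-90,2))
E
python3 - <<'E'
from h import *
st([.4675,-.2250,.030],60.3)
im,d=env.snapshot("top"); cv2.imwrite("pics/t1.png",im[100:300,250:550].repeat(2,0).repeat(2,1))
E
```

```text
t 2.88 pos [ 0.4682 -0.2242  0.2185] jaw 60.01 tilt [-1.e-04  1.e-04 -1.e+00] F [-0.2 -0.  -0.2] w 0.0468 j [-0.54  0.29  1.73  0.    1.12 -1.58]
shift tool [ 1.000e-04 -1.100e-03  1.885e-01]
turn -0.29
```

View pics/t1.png

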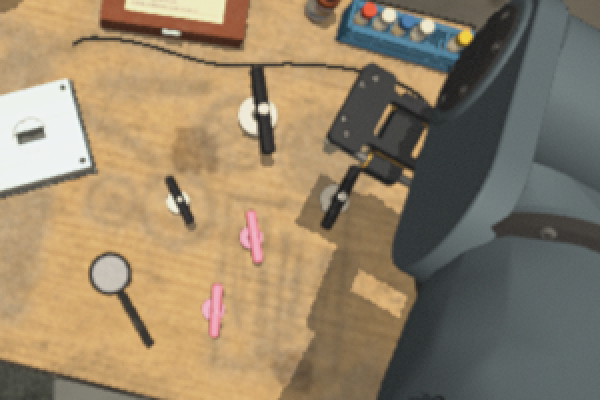

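The gripper sits above the medium fastener (image ~(340,195)), with nothing else nearby. I'll descend partway and check.

Request:
jog_arm:
  plan:
    - [0, -0.001, 0.03, 0]
    - [0, 0, 0.03, 0]
    - [0, 0, 0.03, 0]
    - [0, 0, 0.03, 0]
    - [0, 0, 0.018, 0]
    - [0, 0, 0, 0]

```text
t: 3.43
position: [0.466, -0.2237, 0.0775]
orientation: [-0.8, -3.032, -0.002]
contact_force: [-0.8, 0.2, -0.7]
width: 0.0464
```

Run:
```python
from h import *
st([.4675,-.2250,.030],60.3)
im,d=env.snapshot("side"); cv2.imwrite("pics/s2.png",cv2.resize(im[180:330,220:420],None,fx=4,fy=4,interpolation=cv2.INTER_CUBIC))
```

```text
t 3.43 pos [ 0.466  -0.2237  0.0775] jaw 60.45 tilt [-0.0049  0.0029 -1.    ] F [-0.8  0.2 -0.7] w 0.0464 j [-0.54  0.49  1.85 -0.    0.81 -1.59]
shift tool [-0.0022 -0.0004  0.0474]
turn 0.15
```

View pics/s2.png

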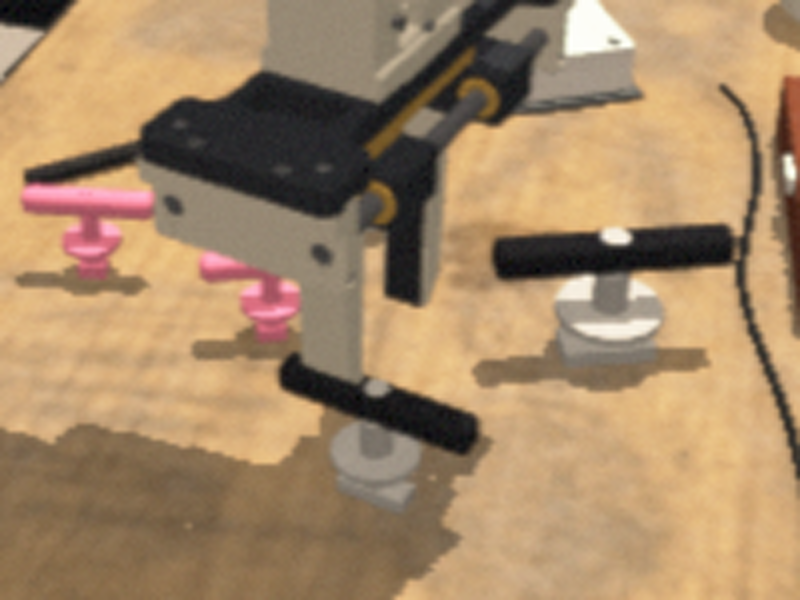

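Run:
```python
from h import *
o=env.observe(); R=Ro.from_rotvec(o["orientation"]).as_matrix(); p=o["position"]; print(p)
for s in(-1,1):
  for k in(.023,.040):
    q=[p+R@np.array([tx,s*k,0]) for tx in(-.0075,.0075)]; print(s,k,((proj("side",np.array(q))-[220,180]+.5)*4-.5).round(0).tolist())
st([.4675,-.2250,.030],60.3)
```

```text
[ 0.4670557  -0.22433924  0.07961125]
-1 0.023 [[362.0, 372.0], [326.0, 359.0]]
-1 0.04 [[339.0, 398.0], [303.0, 385.0]]
1 0.023 [[420.0, 306.0], [386.0, 294.0]]
1 0.04 [[440.0, 283.0], [406.0, 272.0]]
t 3.48 pos [ 0.4671 -0.2243  0.0796] jaw 60.42 tilt [-0.0026  0.0015 -1.    ] F [0.3 0.4 0.1] w 0.0468 j [-0.54  0.49  1.85 -0.    0.81 -1.59]
shift tool [-0.0009 -0.0004  0.0496]
turn 0.12
```

Request:
jog_arm:
  plan:
    - [-0.001, -0.0005, 0.01, 0]
    - [0, 0, 0.01, 0]
    - [0, 0, 0.01, 0]
    - [0, 0, 0.01, 0]
    - [0, 0, 0.01, 0]
    - [0, 0, 0, 0]
    - [0, 0, 0, 0]

```text
t: 4.07
position: [0.4681, -0.2256, 0.0301]
orientation: [-0.806, -3.035, -0.0]
contact_force: [0.1, -0.6, -1.2]
width: 0.0467
```

Run:
```python
from h import *
st([.468,-.2254,.030],60.3)
im,d=env.snapshot("side"); cv2.imwrite("pics/s3.png",cv2.resize(im[180:330,220:420],None,fx=4,fy=4,interpolation=cv2.INTER_CUBIC))
st([.468,-.2254,.030],60.3)
```

```text
t 4.07 pos [ 0.4681 -0.2256  0.0301] jaw 60.26 tilt [-1.e-03  6.e-04 -1.e+00] F [ 0.1 -0.6 -1.2] w 0.0467 j [-0.54  0.58  1.86 -0.    0.71 -1.59]
shift tool [0.0002 0.0002 0.0001]
turn -0.04
t 4.12 pos [ 0.4684 -0.2258  0.0306] jaw 60.26 tilt [-2.e-04  1.e-04 -1.e+00] F [-0.3 -0.4 -0.3] w 0.0467 j [-0.54  0.57  1.86 -0.    0.71 -1.59]
shift tool [0.0006 0.0002 0.0006]
turn -0.04
```

View pics/s3.png

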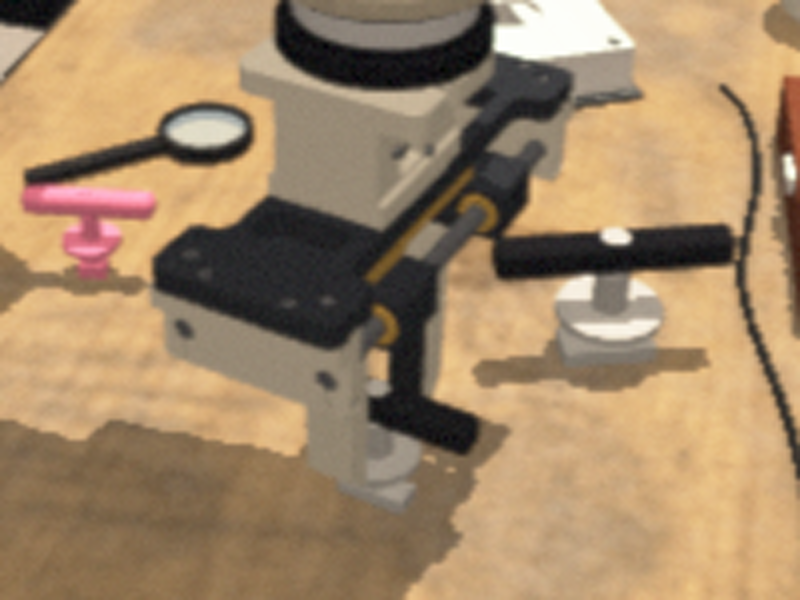

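Request:
jog_arm:
  plan:
    - [0, 0, 0, 0]
    - [0, 0, 0, 0]
    - [0, 0, 0, 0]
    - [0, 0, 0, 0]
    - [0, 0, 0, 0]
    - [0, 0, 0, 0]
    - [0, 0, 0, 0]
    - [0, 0, 0, 0]
  hand: 0
  newtons: 30

```text
t: 4.78
position: [0.4684, -0.2258, 0.0307]
orientation: [0.806, 3.036, -0.0]
contact_force: [-0.7, -0.5, 2.6]
width: 0.0138
```

Run:
```python
from h import *
st([.5498,.1413,.12],14.2)
```

```text
t 4.78 pos [ 0.4684 -0.2258  0.0307] jaw 60.26 tilt [ 1.e-04 -1.e-04 -1.e+00] F [-0.7 -0.5  2.6] w 0.0138 j [-0.54  0.57  1.86 -0.    0.71 -1.59]
shift tool [ 0.1114  0.3591 -0.0893]
turn 46.06
```

Request:
jog_arm:
  plan:
    - [0, 0, -0.01, 0]
    - [0, 0, -0.02, 0]
    - [0, 0, -0.03, 0]
    - [0, 0, -0.03, 0]
    - [0, 0, -0.02, 0]
    - [0, 0, 0, 0]

```text
t: 5.28
position: [0.47, -0.2267, 0.145]
orientation: [0.804, 3.03, -0.003]
contact_force: [0.3, -0.4, -0.6]
width: 0.0138
```

Request:
jog_arm:
  plan:
    - [0.0093, 0.0299, 0, 0]
    - [0.0093, 0.0299, 0, 0]
    - [0.0093, 0.0299, 0, 0]
    - [0.0093, 0.0299, 0, 0]
    - [0.0093, 0.0299, 0, 0]
    - [0.0093, 0.0299, 0, 0]
    - [0.0093, 0.0299, 0, 0]
    - [0.0093, 0.0299, 0, 0]
    - [0.0093, 0.0299, 0, 0]
    - [0.0093, 0.0299, 0, 0]
    - [0.0093, 0.0299, 0, 0]
    - [0.0093, 0.0299, 0, 0]

```text
t: 6.28
position: [0.5489, 0.1426, 0.1397]
orientation: [-0.806, -3.035, 0.001]
contact_force: [0.3, -0.3, -1.8]
width: 0.0141
```

Request:
jog_arm:
  plan:
    - [0, 0, 0, 5.76]
    - [0, 0, 0, 5.76]
    - [0, 0, 0, 5.76]
    - [0, 0, 0, 5.76]
    - [0, 0, 0, 5.76]
    - [0, 0, 0, 5.76]
    - [0, 0, 0, 5.76]
    - [0, 0, 0, 5.76]
    - [0, 0, 0, 0]
    - [0, 0, 0, 0]
    - [0, 0, 0, 0]

```text
t: 7.2
position: [0.5492, 0.1411, 0.1402]
orientation: [-1.926, -2.481, 0.001]
contact_force: [0.0, 0.7, -2.2]
width: 0.0139
```

Run:
```python
from h import *
st([.5498,.1413,.12],14.2)
for n,(x,y,w,h) in {"side":(280,80,130,140),"top":(170,80,200,150)}.items():
    im,d=env.snapshot(n); cv2.imwrite(f"pics/{n}4.png",im);cv2.imwrite(f"pics/{n}4z.png",cv2.resize(im[y:y+h,x:x+w],None,fx=4,fy=4,interpolation=cv2.INTER_CUBIC))
```

```text
t 7.2 pos [0.5492 0.1411 0.1402] jaw 14.37 tilt [-8.e-04 -1.e-04 -1.e+00] F [ 0.   0.7 -2.2] w 0.0139 j [ 0.17  0.47  1.68 -0.    0.99 -0.08]
shift tool [0.0001 0.0007 0.0202]
turn 0.17
```

View pics/side4z.png

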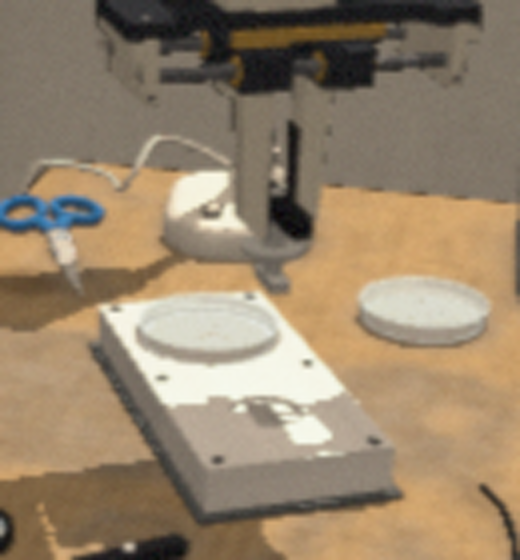

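View pics/top4z.png

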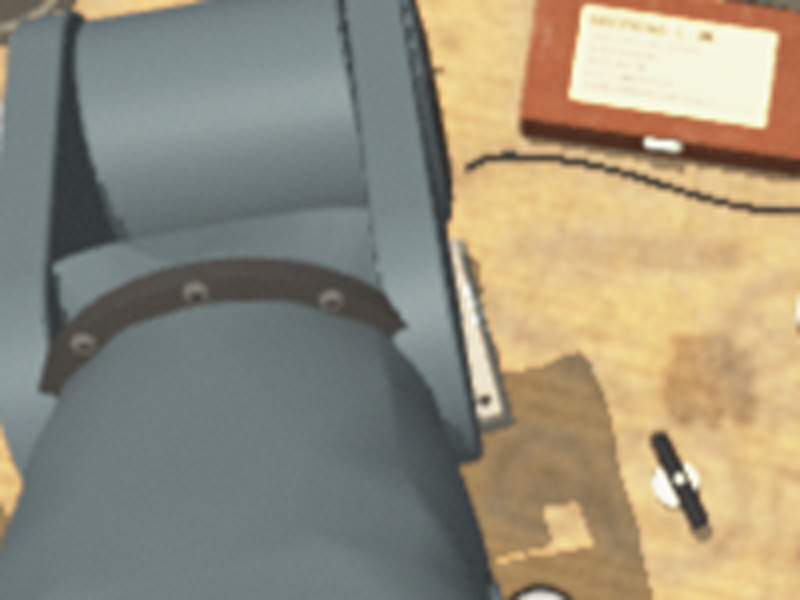

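Request:
jog_arm:
  plan:
    - [0, 0.0005, 0.015, 0.15]
    - [0, 0, 0.015, 0]
    - [0, 0, 0.015, 0]
    - [0, 0, 0.015, 0]
    - [0, 0, 0.01, 0]
    - [0, 0, 0, 0]
    - [0, 0, 0, 0]
    - [0, 0, 0, 0]

```text
t: 7.97
position: [0.5505, 0.1413, 0.0714]
orientation: [1.933, 2.476, 0.001]
contact_force: [-0.0, -0.2, -0.9]
width: 0.0137
```

Run:
```python
from h import *
st([.5498,.1413,.0687],14.2)
im,d=env.snapshot("side"); cv2.imwrite("pics/side5.png",im)
x,y,w,h,f=315,140,75,65,10
o=env.observe(); p=o["position"]; R=Ro.from_rotvec(o["orientation"]).as_matrix()
g0=cv2.resize(im[y:y+h,x:x+w],None,fx=f,fy=f,interpolation=cv2.INTER_CUBIC); g=g0.copy()
def dr(L,z,col,c,a):
    a=np.radians(a); Q=np.array([[np.cos(a),-np.sin(a)],[np.sin(a),np.cos(a)]])
    W=np.c_[c+np.array(L)/1e3@Q.T,np.full(len(L),z)]; q=(proj("side",W)-[x,y]+.5)*f-.5; cv2.polylines(g,[np.int32(q.round())],True,col,1)
t=np.linspace(0,2*np.pi,60)[:-1]; ci=np.c_[np.cos(t),np.sin(t)]
s=np.array([.5498,.1413]); dr(20.5*ci,.032,(0,160,0),s,14.2)
zb=p[2]-.0307
dr(18*ci,zb+.024,(0,0,255),p[:2],14.2); dr(18*ci,zb+.020,(0,0,255),p[:2],14.2); dr([[-6,-15],[6,-15],[6,15],[-6,15]],zb,(255,0,0),p[:2],14.2); dr([[-6,-15],[6,-15],[6,15],[-6,15]],zb+.008,(255,0,0),p[:2],14.2)
dr([[-7,-42],[7,-42],[7,42],[-7,42]],zb+.047,(255,0,255),p[:2],14.2)
cv2.imwrite("pics/s5o.png",g); cv2.imwrite("pics/s5.png",g0)
```

```text
t 7.97 pos [0.5505 0.1413 0.0714] jaw 14.05 tilt [ 1.2e-03  2.0e-04 -1.0e+00] F [-0.  -0.2 -0.9] w 0.0137 j [ 0.17  0.57  1.72 -0.    0.85 -0.08]
shift tool [ 0.0001 -0.0006  0.0027]
turn -0.15
```

View pics/s5o.png

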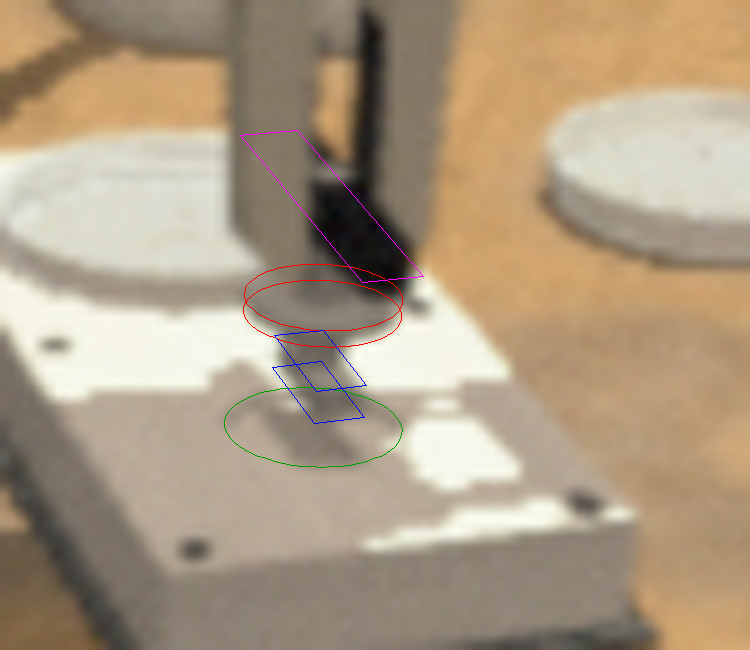

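View pics/s5.png

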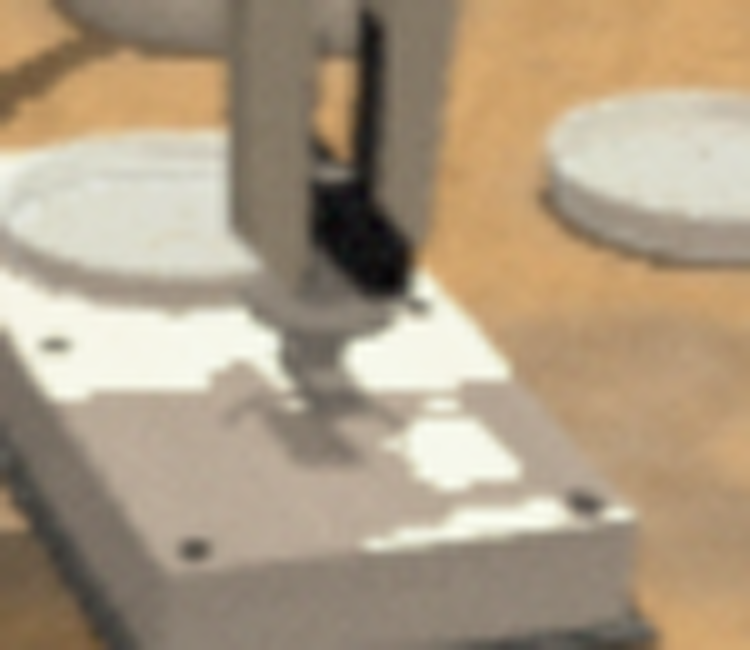

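```bash
cat > m.py <<'E'
from h import *
from scipy.optimize import least_squares
t=np.linspace(0,2*np.pi,120)[:-1]
def hull(n,c,a,zb):  # bar silhouette: cylinder radius 7, length 84
    a=np.radians(a); u=np.array([np.cos(a),np.sin(a),0]); v=np.array([-u[1],u[0],0]); P=[]
    for s in(-.042,.042): P+= [np.r_[c,zb+.047]+s*u+.007*(np.cos(k)*v+np.sin(k)*np.array([0,0,1])) for k in t]
    return proj(n,np.array(P))
def ext(im,roi,th):
    x,y,w,h=roi; g=cv2.resize(im[y:y+h,x:x+w],None,fx=8,fy=8,interpolation=cv2.INTER_CUBIC)
    m=(g.max(2)<th).astype(np.uint8); k,l,s,_=cv2.connectedComponentsWithStats(m); i=1+np.argmax(s[1:,4])
    q=np.argwhere(l==i)[:,::-1]; return (q+.5)/8-.5+[x,y]
E
python3 - <<'E'
from m import *
im0=cv2.imread("pics/side0.png"); 
for th in(60,75,90):
    q=ext(im0,(285,260,60,40),th); H=hull("side",[.4684,-.2260],150.3,0)
    print(th,"orig meas",q.min(0).round(2),q.max(0).round(2)," model",H.min(0).round(2),H.max(0).round(2))
st([.5498,.1413,.0687],14.2)
im,_=env.snapshot("side"); cv2.imwrite("pics/side6.png",im); o=env.observe(); p=o["position"]; print(p)
for th in(50,60,75,90):
    q=ext(im,(344,155,20,18),th); H=hull("side",p[:2],104.2,p[2]-.0307); print(th,"now max",q.max(0).round(2),"model",H.max(0).round(2))
H2=hull("side",p[:2]+.001*np.array([np.cos(np.radians(104.2)),np.sin(np.radians(104.2))]),104.2,p[2]-.0307); print("per mm",(H2.max(0)-H.max(0)).round(3))
E
```

```text
60 orig meas [289.69 267.94] [338.56 292.69]  model [288.05 267.51] [340.54 293.76]
75 orig meas [289.56 267.69] [338.81 292.81]  model [288.05 267.51] [340.54 293.76]
90 orig meas [289.31 267.44] [338.94 293.06]  model [288.05 267.51] [340.54 293.76]
t 8.02 pos [0.5505 0.1413 0.0715] jaw 14.05 tilt [ 1.4e-03  2.0e-04 -1.0e+00] F [-0.3 -0.4 -1.1] w 0.0136 j [ 0.17  0.57  1.72 -0.    0.85 -0.08]
shift tool [ 0.0001 -0.0007  0.0028]
turn -0.15
[0.55045255 0.14132479 0.07153556]
50 now max [355.06 168.81] model [356.83 170.43]
60 now max [355.31 168.94] model [356.83 170.43]
75 now max [355.56 169.19] model [356.83 170.43]
90 now max [355.81 169.44] model [356.83 170.43]
per mm [-0.161 -0.19 ]
```

Request:
jog_arm:
  plan:
    - [0, -0.0005, 0.003, 0]
    - [0, 0, 0.004, 0]
    - [0, 0, 0.004, 0]
    - [0, 0, 0, 0]
    - [0, 0, 0, 0]
    - [0, 0, 0, 0]

```text
t: 8.57
position: [0.5495, 0.1411, 0.0596]
orientation: [-1.934, -2.476, 0.0]
contact_force: [0.7, 0.5, -2.4]
width: 0.0135
```

Run:
```python
from h import *
st([.5498,.1413,.0687],14.2)
im,d=env.snapshot("side"); cv2.imwrite("pics/side7.png",im)
x,y,w,h,f=325,150,60,50,12
cv2.imwrite("pics/s7.png",cv2.resize(im[y:y+h,x:x+w],None,fx=f,fy=f,interpolation=cv2.INTER_CUBIC))
```

```text
t 8.57 pos [0.5495 0.1411 0.0596] jaw 14.03 tilt [-1.e-04 -0.e+00 -1.e+00] F [ 0.7  0.5 -2.4] w 0.0135 j [ 0.17  0.59  1.73  0.    0.83 -0.08]
shift tool [ 0.0001  0.0004 -0.0091]
turn -0.17
```

View pics/s7.png

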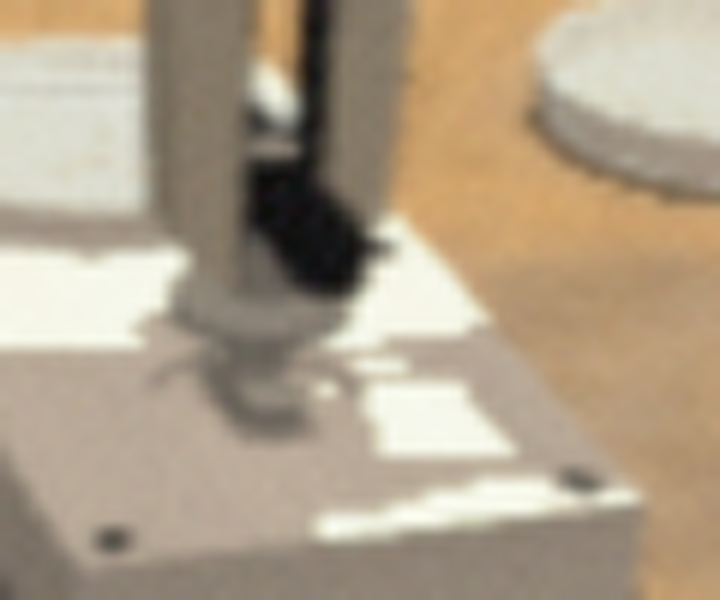

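Run:
```python
from h import *
im=cv2.imread("pics/side7.png"); x,y,w,h,f=325,150,60,50,12
im0=cv2.imread("pics/side0.png")
out=[]
for I in(im0,im):
    g=cv2.resize(I[y:y+h,x:x+w],None,fx=f,fy=f,interpolation=cv2.INTER_CUBIC)
    g=cv2.convertScaleAbs(g,alpha=1.3)
    def dr(L,z,col,c,a):
        a=np.radians(a); Q=np.array([[np.cos(a),-np.sin(a)],[np.sin(a),np.cos(a)]])
        W=np.c_[c+np.array(L)/1e3@Q.T,np.full(len(L),z)]; q=(proj("side",W)-[x,y]+.5)*f-.5; cv2.polylines(g,[np.int32(q.round())],True,col,1)
    s=np.array([.5498,.1413]); dr([[-8,-17.5],[8,-17.5],[8,17.5],[-8,17.5]],.028,(0,160,0),s,14.2)
    t=np.linspace(0,2*np.pi,60)[:-1]; dr(20.5*np.c_[np.cos(t),np.sin(t)],.032,(0,160,0),s,14.2)
    if I is im: 
        dr([[-6,-15],[6,-15],[6,15],[-6,15]],.0289,(255,0,0),[.5495,.1411],14.0);dr(18*np.c_[np.cos(t),np.sin(t)],.0489,(0,0,255),[.5495,.1411],14.0)
    out.append(g[120:470,100:420])
cv2.imwrite("pics/cmp.png",np.hstack(out))
```

```text
(no output)
```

View pics/cmp.png

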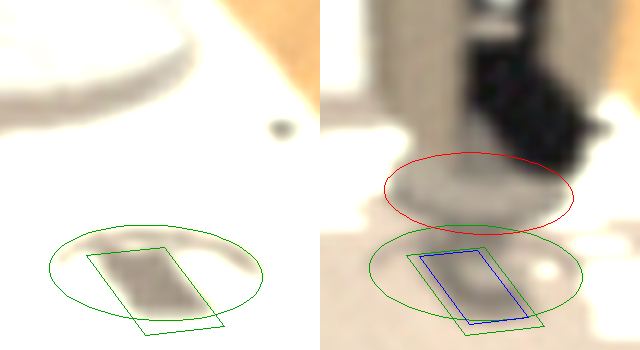

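Request:
jog_arm:
  plan:
    - [0, 0.0002, 0.0015, 0]
    - [0, 0, 0.0015, 0]
    - [0, 0, 0, 0]

```text
t: 8.87
position: [0.5495, 0.1412, 0.0564]
orientation: [-1.933, -2.476, 0.0]
contact_force: [-0.2, 0.2, -2.3]
width: 0.014
```

Request:
jog_arm:
  plan:
    - [0, 0, 0.0015, 0]
    - [0, 0, 0.0015, 0]
    - [0, 0, 0.0015, 0]
    - [0, 0, 0, 0]

```text
t: 9.2
position: [0.5495, 0.1411, 0.0518]
orientation: [-1.933, -2.476, 0.001]
contact_force: [0.9, -0.2, -2.6]
width: 0.0135
```

Passing the slot freely. Collar reaches the recess plane at TCP ≈ 0.043.

Request:
jog_arm:
  plan:
    - [0, 0, 0.002, 0]
    - [0, 0, 0.002, 0]
    - [0, 0, 0.002, 0]
    - [0, 0, 0.002, 0]
    - [0, 0, 0, 0]
    - [0, 0, 0, 0]

```text
t: 9.7
position: [0.5496, 0.1412, 0.044]
orientation: [-1.933, -2.476, 0.0]
contact_force: [-0.3, 0.2, -1.1]
width: 0.0136
```

Run:
```python
from h import *
st([.5498,.1413,.0387],14.2)
```

```text
t 9.7 pos [0.5496 0.1412 0.044 ] jaw 14.03 tilt [-3.e-04 -1.e-04 -1.e+00] F [-0.3  0.2 -1.1] w 0.0136 j [ 0.17  0.61  1.73 -0.    0.8  -0.08]
shift tool [0.0001 0.0003 0.0053]
turn -0.17
```

Request:
jog_arm:
  plan:
    - [0, 0, 0.001, 0]
    - [0, 0, 0.001, 0]
    - [0, 0, 0.001, 0]
    - [0, 0, 0, 0]

```text
t: 10.03
position: [0.5496, 0.1411, 0.041]
orientation: [-1.933, -2.476, 0.0]
contact_force: [0.4, 0.6, -1.5]
width: 0.0139
```

Request:
jog_arm:
  plan:
    - [0, 0, 0.001, 0]
    - [0, 0, 0.001, 0]
    - [0, 0, 0.0004, 0]
    - [0, 0, 0, 0]

```text
t: 10.37
position: [0.5496, 0.1412, 0.0388]
orientation: [-1.933, -2.476, 0.0]
contact_force: [-0.5, -0.1, 0.7]
width: 0.0135
```

Request:
jog_arm:
  plan:
    - [0, 0, 0.0004, 0]
    - [0, 0, 0.0003, 0]
    - [0, 0, 0, 0]
    - [0, 0, 0, 0]

```text
t: 10.7
position: [0.5497, 0.1411, 0.0388]
orientation: [1.933, 2.476, -0.0]
contact_force: [-3.4, -2.0, 9.7]
width: 0.0139
```

Run:
```python
from h import *
st([.5498,.1413,.0387],14.2)
im,d=env.snapshot("side"); x,y,w,h,f=325,150,60,50,12
cv2.imwrite("pics/s8.png",cv2.resize(im[y:y+h,x:x+w],None,fx=f,fy=f,interpolation=cv2.INTER_CUBIC))
```

```text
t 10.7 pos [0.5497 0.1411 0.0388] jaw 14.04 tilt [ 1.e-04 -1.e-04 -1.e+00] F [-3.4 -2.   9.7] w 0.0139 j [ 0.17  0.62  1.73 -0.    0.79 -0.08]
shift tool [0.0001 0.0002 0.0001]
turn -0.16
```

View pics/s8.png

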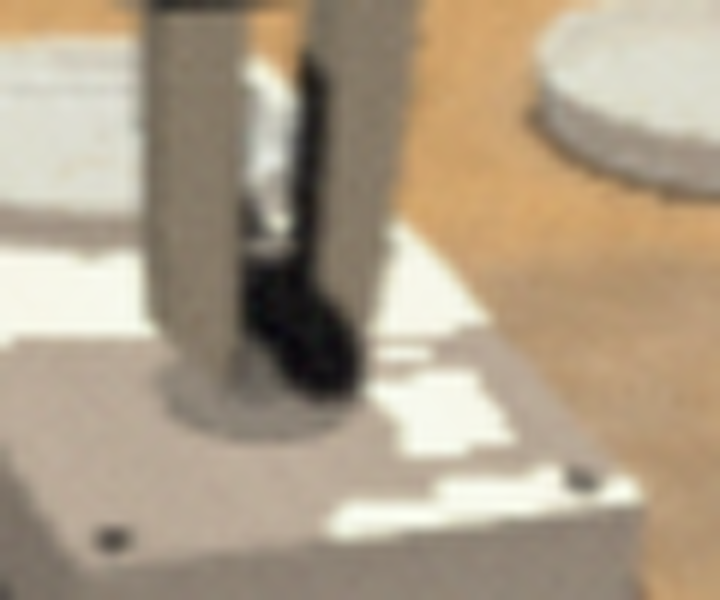

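Request:
jog_arm:
  plan:
    - [0, 0, -0.0005, 0]
    - [0, 0, 0, 5]
    - [0, 0, 0, 5]
    - [0, 0, 0, 5]
    - [0, 0, 0, 0]

```text
t: 11.17
position: [0.5501, 0.1413, 0.0388]
orientation: [2.244, 2.198, 0.002]
contact_force: [1.3, -0.1, 1.9]
width: 0.0139
```

Run:
```python
from h import *
st([.5498,.1413,.0387],-75.8); print(env.observe()["ft_torque"])
```

```text
t 11.17 pos [0.5501 0.1413 0.0388] jaw -1.19 tilt [ 1.1e-03  3.0e-04 -1.0e+00] F [ 1.3 -0.1  1.9] w 0.0139 j [0.17 0.62 1.73 0.   0.79 0.19]
shift tool [-0.     -0.0003  0.0001]
turn 74.61
[-0.07233654 -0.05950008 -0.02848827]
```

Request:
jog_arm:
  plan:
    - [0, 0, 0, 6.25]
    - [0, 0, 0, 6.25]
    - [0, 0, 0, 6.25]
    - [0, 0, 0, 6.25]
    - [0, 0, 0, 6.25]
    - [0, 0, 0, 6.25]
    - [0, 0, 0, 0]
    - [0, 0, 0, 0]

```text
t: 11.83
position: [0.55, 0.1412, 0.0388]
orientation: [2.825, 1.373, 0.001]
contact_force: [1.0, -0.0, 3.5]
width: 0.0136
```

Run:
```python
from h import *
st([.5498,.1413,.0387],-75.8); print(env.observe()["ft_torque"])
```

```text
t 11.83 pos [0.55   0.1412 0.0388] jaw -38.17 tilt [ 8.e-04  1.e-04 -1.e+00] F [ 1.  -0.   3.5] w 0.0136 j [ 0.17  0.62  1.73 -0.    0.79  0.84]
shift tool [-0.     -0.0002  0.0001]
turn 37.63
[-0.10987413 -0.0522441   0.01787863]
```

Request:
jog_arm:
  plan:
    - [0, 0, 0, 6.25]
    - [0, 0, 0, 6.25]
    - [0, 0, 0, 6.25]
    - [0, 0, 0, 6.25]
    - [0, 0, 0, 6.25]
    - [0, 0, 0, 6.25]
    - [0, 0, 0, 0]
    - [0, 0, 0, 0]
    - [0, 0, 0, 0]

```text
t: 12.58
position: [0.5499, 0.1412, 0.0388]
orientation: [3.117, 0.392, 0.001]
contact_force: [0.5, -0.8, 4.4]
width: 0.0136
```

Run:
```python
from h import *
st([.5498,.1413,.0387],-75.8); print(env.observe()["ft_torque"])
im,d=env.snapshot("side"); x,y,w,h,f=310,140,80,60,9
cv2.imwrite("pics/s9.png",cv2.resize(im[y:y+h,x:x+w],None,fx=f,fy=f,interpolation=cv2.INTER_CUBIC))
```

```text
t 12.58 pos [0.5499 0.1412 0.0388] jaw -75.65 tilt [ 6.e-04  0.e+00 -1.e+00] F [ 0.5 -0.8  4.4] w 0.0136 j [ 0.17  0.62  1.73 -0.    0.79  1.49]
shift tool [-0.0001 -0.0002  0.0001]
turn 0.15
[-0.20547086 -0.00557132 -0.0234396 ]
```

View pics/s9.png

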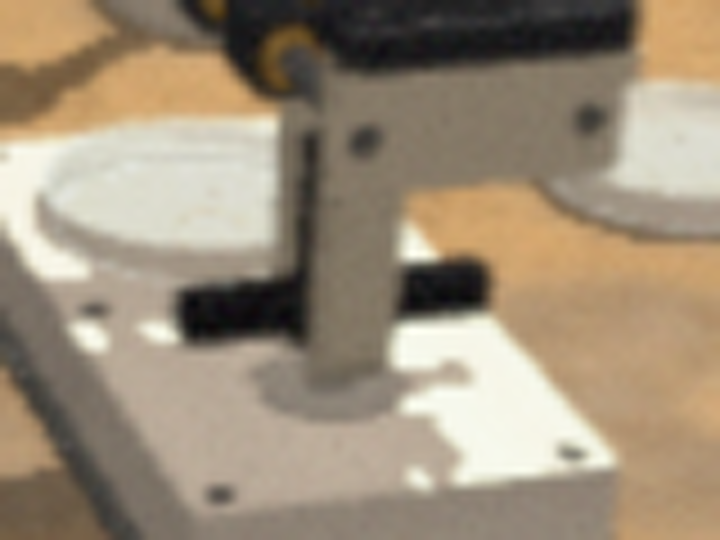

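The bar (from (180,310) to (490,280)) lies across the carrier. I'll release it gently and retreat.

Request:
jog_arm:
  plan:
    - [0, 0, 0, 0]
    - [0, 0, 0, 0]
    - [0, 0, 0, 0]
    - [0, 0, 0, 0]
    - [0, 0, 0, 0]
    - [0, 0, 0, 0]
  hand: 0.4

```text
t: 13.13
position: [0.5495, 0.1412, 0.0384]
orientation: [-3.118, -0.384, 0.0]
contact_force: [-0.6, -0.8, -0.1]
width: 0.0372
```

Request:
jog_arm:
  plan:
    - [0, 0, -0.005, 0]
    - [0, 0, -0.01, 0]
    - [0, 0, -0.02, 0]
    - [0, 0, -0.03, 0]
    - [0, 0, -0.04, 0]
    - [0, 0, -0.04, 0]
    - [0, 0, -0.03, 0]
    - [0, 0, -0.01, 0]

```text
t: 13.8
position: [0.5512, 0.1415, 0.2296]
orientation: [-3.118, -0.384, -0.012]
contact_force: [1.0, -0.5, 0.0]
width: 0.037
```

Run:
```python
from h import *
st([.35,-.1,.22])
```

```text
t 13.8 pos [0.5512 0.1415 0.2296] jaw -75.96 tilt [ 0.0076  0.0013 -1.    ] F [ 1.  -0.5  0. ] w 0.037 j [0.17 0.37 1.59 0.   1.17 1.5 ]
shift tool [-0.2538  0.1855  0.0077]
```

Request:
jog_arm:
  plan:
    - [-0.022, 0.022, 0, 0]
    - [-0.022, 0.022, 0, 0]
    - [-0.022, 0.022, 0, 0]
    - [-0.022, 0.022, 0, 0]
    - [-0.022, 0.022, 0, 0]
    - [-0.022, 0.022, 0, 0]
    - [-0.022, 0.022, 0, 0]
    - [-0.022, 0.022, 0, 0]
    - [-0.022, 0.022, 0, 0]
    - [-0.022, 0.022, 0, 0]
    - [0, 0, 0, 0]
    - [0, 0, 0, 0]

```text
t: 14.8
position: [0.3889, -0.1263, 0.2237]
orientation: [-3.119, -0.379, -0.0]
contact_force: [0.1, 1.2, 0.2]
width: 0.0374
```

Run:
```python
from m import *
st()
im,d=env.snapshot("side"); cv2.imwrite("pics/s10.png",cv2.resize(im[140:320,220:420],None,fx=3,fy=3,interpolation=cv2.INTER_CUBIC)); cv2.imwrite("pics/side10.png",im)
q=ext(im,(325,155,45,30),75); H=hull("side",[.5498,.1413],14.2,.008); print(q.min(0),q.max(0),H.min(0),H.max(0))
x,y,w,h=325,155,45,30
r=cv2.minAreaRect(q.astype(np.float32)); print(r)
im,d=env.snapshot("top"); cv2.imwrite("pics/t10.png",cv2.resize(im[100:260,180:440],None,fx=3,fy=3,interpolation=cv2.INTER_CUBIC)); cv2.imwrite("pics/top10.png",im)
```

```text
t 14.8 pos [ 0.3889 -0.1263  0.2237] jaw -76.13 tilt [ 1.e-04  0.e+00 -1.e+00] F [0.1 1.2 0.2] w 0.0374 j [-0.43  0.08  1.98  0.    1.08  0.9 ]
[329.5625 168.6875] [363.5625 176.9375] [327.82250187 168.26889961] [364.68280166 178.09713306]
((346.6022644042969, 173.173095703125), (6.28243350982666, 34.18999481201172), 84.63436889648438)
```

View pics/s10.png

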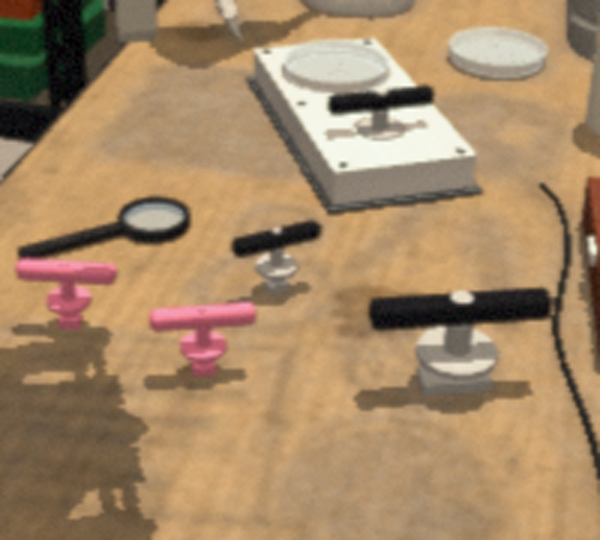

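View pics/t10.png

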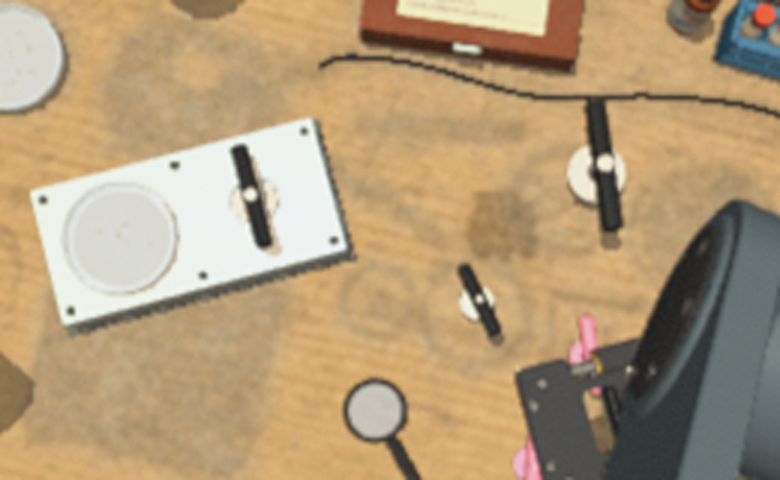

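The pictures show the bar parallel to the carrier's short edge, the dish in its seat and the other two fasteners standing. Handing in.

Run:
```python
from h import *
print(env.job_done()); st()
```

```text
the job is handed in; nothing more can be done
None
the job is handed in; nothing more can be done
```

The dish carrier is locked down with the medium fastener, and I handed the job in at about 15 s of the 51 s allowed.

I gripped the fastener by its bar and lowered it through the slot, which it passed without noticeable force. It stopped at TCP z 0.0388 m, against about 0.0387 m expected with the collar flush, and pushed back with about 10 N. I then turned it 89.7° and let go.

**Last checks**
- **Position:** in the side picture the bar's outline matched the model of a seated, locked fastener to within 2 px. The bar's rounded ends account for most of that difference.
- **Angle:** in the top picture, read by eye, the bar lay within about 2° of parallel to the carrier's short edge. That is within what the picture can resolve.
- **Surroundings:** the dish was in its seat, the small and large fasteners were still standing, and the gripper was clear of everything.

**Disagreements**
- The slot positions reported by the network were off, by about 8 mm in the top camera and about 13 mm in the side camera. I used a fit to the carrier's outline in both pictures instead.
- The two cameras differed by 1 to 3 mm on where the carrier and the fastener were. The fit still worked.

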